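Close the mini chopper and hold its start button at half press

TASK

Close the mini chopper: take the loose blue cover by its knob, set it into the top of the bowl and press it firmly down until it sits level and fully home in its seat. Then let go of the cover and push the orange start button about half way down, so that the collar's upper edge stands within the green band of the stem, and keep it there for at least two seconds; the program finishes while still holding the button so. Leave the button alone until the cover is seated, never press it all the way down, and do not disturb the mug, the yellow tin or the jam jar.

Things in the scene. Friction and masses are not known exactly. Their poses are not given: they have to be found in the camera images.
- chopper: the mini chopper, fixed to the worktop: white base 130 x 250 mm and 40 mm high, origin at the centre of its underside; its own +y points from the button end to the bowl end. The clear round bowl (116 mm across at the rim) is centred 65 mm along +y and its rim is 90 mm above the worktop; the start button is centred 80 mm along -y.
- seat (a point): centre of the bowl's grey seat, the flat ledge the cover rests on, 83 mm above the worktop and 7 mm below the rim. The opening above the ledge is 108 mm across, for a cover of 100 mm. A brass pin 6 mm thick stands 6 mm proud of the ledge, 43 mm from the centre on the side next to the button: it holds the cover tilted until it is pushed down, which takes about 4 N at the pin, i.e. about 8 N downward on the cover's knob; once pushed flush it stays down.
- interlock_pin (a joint): how far that pin has been pushed down: 0 = standing 6 mm proud, 0.006 m = flush with the ledge
- cover: the loose blue disc cover, 100 mm across and 7 mm thick, about 0.17 kg, with an upright black knob in the middle, 27 mm across and 34 mm high (its top is 41 mm above the underside); origin at the centre of the underside, z up through the knob. It starts lying on the worktop, knob up.
- button_travel (a joint): travel of the start button: 0 = up, grows as pressed, 0.024 m = fully down. The stem passes the collar's upper edge grey from 0 to 0.008, green from 0.008 to 0.016, red from 0.016 to 0.024. Spring: about 3.5 N to begin, 7.7 N at 0.012, 12 N fully down; it springs back when let go.
- start_button: the start button: orange cap 42 mm across and 10 mm thick on a banded stem 32 mm across; origin on its axis, 34 mm below the top of the cap
- button_top (a point): centre of the top face of the orange cap; it moves with the button, and stands 86 mm above the worktop when up
- collar (a point): centre of the upper edge of the button's steel collar (46 mm across), 52 mm above the worktop, fixed to the chopper
- mug: bystander: white mug with yellow and orange bands, 87 mm across and 90 mm high, origin under its middle
- fish_tin: bystander: low round yellow and blue tin, 86 mm across and 40 mm high, origin at the centre of its underside
- jam_jar: bystander: jar with pink contents and grey lid, 66 mm across and 88 mm high, origin at the centre of its underside
There are look-alikes about, which are no part of the job. Several things have the shape of the cover; the one meant has the colours described above.

How it is judged:
On the way, in this order (a step that is already met when the one before it is completed fails the run):
1. the cover is pressed down level in its seat (z of cover in the frame of seat between -0.003 and 0.002 m and horizontal distance between cover and seat below 0.006 m and angle between cover's own z axis and vertical below 0.025 rad and value of joint interlock_pin above 0.004 m), for 0.2 s.
2. the cover let go, the robot holds the button in the green band for two seconds (z of cover in the frame of seat between -0.003 and 0.002 m and horizontal distance between cover and seat below 0.006 m and angle between cover's own z axis and vertical below 0.025 rad and value of joint button_travel between 0.008 and 0.016 m and contact force between any of the fingers, the arm and start_button above 2 N and contact force between the fingers and cover below 0.3 N), for 2 s.
At the end, for the whole second after the job is handed in: The cover lies level (within 0.025 rad) in its seat (underside within 2 mm above the ledge, centre within 6 mm) and the robot no longer touches it; the robot itself still presses on the start button with over 2 N and keeps it still, its travel between 8 and 16 mm (green band) (all of step 2 and velocity of joint button_travel between -0.02 and 0.02 m/s); the arm keeps its last pose, push and grip.
It fails at once if the button is pressed more than 3 mm before the cover is level in its seat (value of joint button_travel above 0.003 m and not (z of cover in the frame of seat between -0.003 and 0.002 m and horizontal distance between cover and seat below 0.006 m and angle between cover's own z axis and vertical below 0.025 rad)).
It fails at once if the button is pressed all the way down (over 22 mm) (value of joint button_travel above 0.022 m).
It fails at once if the mug is moved over 30 mm (distance of mug from where it was at the start of the episode above 0.03 m).
It fails at once if the tin is moved over 30 mm (distance of fish_tin from where it was at the start of the episode above 0.03 m).
It fails at once if the jam jar is moved over 30 mm (distance of jam_jar from where it was at the start of the episode above 0.03 m).
It also fails if it takes over 54 s, if anything falls off the work surface, if the arm or the gripper's body presses on something with over 40 N, if the wrist force passes 120 N, or if a joint passes its speed limit or range.

ROBOT

A 6-joint arm with a two-finger parallel gripper is mounted at the origin on a cart in front of the work surface, level with it; the furniture and walls round the work are solid. World frame = base frame: x ahead of the robot, y to its left, z up, the work surface at z = 0. Lengths are in m, angles in rad, forces in N, time in s.
With the tool pointing down it reaches from about 0.35 to 0.8 m from the base axis. Payload 7.3 kg.
Tool frame: the origin (TCP) lies on the centre line of the jaws, within the pads' length; the fingertips stand env.tcp_to_tips ahead of it and the grasp point (between the pads) lies 3 mm ahead of it (env.tcp_to_tips is the distance from the TCP to the fingertips, in m); z points along the fingers, y is the line along which they close (so a half turn about z gives the same grasp; the last joint's range is limited). The gripper opens to 85 mm and grips with 20 to 120 N. Pads are 22 mm wide; open, the fingers measure 114 mm over their backs; the gripper's body (76 mm by 85 mm) begins 54 mm behind the grasp point. The pads swing forward as they close: fully open they stand 13 mm farther back than shut.
Start: joints at [0.593, 0.342, 1.524, -0, 1.275, -0.146], TCP at [0.388, 0.354, 0.224] pointing down, gripper open.
Joint ranges: [-2.53, 2.53], [-0.77, 2.02], [0.04, 2.7], [-1, 4.14], [0.28, 2.66], [-3.11, 3.11]. Speed limits (rad/s): [2.57, 2.57, 3.14, 3.14, 3.14, 3.14].

INTERFACE

Orientations are given as a 3x3 rotation matrix whose columns are the frame's x, y, z axes.
In Python, from cell import sensors, viewer, ticket, env gives the robot as it stands.
- The arm moves only by the shell command python3 -m creep 'ROWS' [FORCE]. ROWS is JSON, one flat list of numbers, 5 for each row, row after row: the shift along the tool's x, y, z in m, then the turn about the tool's z in rad, then the closure, from 0 (fully open) to 1 (shut). A call has 1 to 10 rows; each row shifts and turns the commanded pose from where the row before left it, along the tool's axes as they then stand; what a row does not reach is not made up. A row lasts 1/8 s, in which the tool goes at most 62.5 mm and 10.7 degrees, less where a joint would pass 70% of its speed; a pose out of reach is approached as far as the arm can. A call with a gripper value outside its range is refused whole. The fingers move at their own pace and stop on an object; FORCE is the grip in N (left out, the last holds). Time passes only in rows, so rows that do not move let the fingers close. It gives the time, the measured TCP pose, the force, the opening and the grip force at its end, in the units of the state.
- sensors.get_obs(): the state, without advancing time (a new reading comes with each control period).
- viewer.read_camera(name): name is "scene" or "side" or "wrist"; returns (picture, depth): 400x640x3 uint8, red, green, blue; 400x640 float32, m along the optical axis (not along the pixel's ray), 0 where there is no reading.
- viewer.camera_params(name): a dict with "fov_y" (degrees; the focal length in pixels is half the picture's height over the tangent of half this angle, whatever the lens; pixels are square), "cx", "cy" (the principal point, pixels), "k1" (the pictures are not rectified: a ray, as slopes to the right and down, at radius r is drawn at 1 + k1 r^2 times it, then the intrinsics apply), "R" (3x3) and "t" (3): a world point X has camera coordinates R X + t. Camera axes: x right, y down, z forward; pixel columns grow to the right and rows downward; lengths in m; the calibration is good to about 2 mm. A picture is of the moment at which its call begins: read the wrist's pose just before it. camera_params takes no time and is no camera call; for the wrist camera it gives the pose at the moment of the call.
- ticket.close_job(): hands the job in; it is judged then, once.
The state is a dict: "time_s": time; "joint_pos": joint angles; "dq": joint speeds; "tau": joint torques, N m; "tcp_pos": TCP position; "ee_rot": TCP orientation; "force": force on the tool from outside, world axes, zero at the start; "wrist_torque": the same for the moment, N m; "finger_gap": opening from 0.0 (shut) to 1.0 (fully open); "gripper_force": force on a finger pad.
Only numpy, scipy, OpenCV 4.12 (cv2) and the standard library are available. Lean on these libraries where they do the work, as an engineer would, in place of code of your own. Each camera call takes 0.05 s, during which the arm holds its last target. There are 200 camera calls.

## Working session

There is one attempt and no reset: what is moved stays moved. The work goes in short steps, Python scripts to look and compute and a shell command to move; the robot and the scene stay as the last step left them, time stands still between calls to the robot, and variables do not carry over. Pictures are saved under pics/ and viewed, at most 10 in all, crops included, and the job is handed in when it is done.

```bash
mkdir -p pics; cat > h.py <<'E'
import numpy as np, cv2
from cell import sensors, viewer, ticket, env
def grab(n):
    p=viewer.camera_params(n); im,d=viewer.read_camera(n); return im,d,p
def K(p):
    f=200/np.tan(np.radians(p["fov_y"])/2); return np.array([[f,0,p["cx"]],[0,f,p["cy"]],[0,0,1.]])
def ray(p,uv):
    uv=np.array(uv,float).reshape(-1,1,2)
    s=cv2.undistortPoints(uv,K(p),np.array([p["k1"],0,0,0,0.])).reshape(-1,2)
    R=np.array(p["R"]);t=np.array(p["t"])
    return -R.T@t,(np.c_[s,np.ones(len(s))])@R
def onplane(p,uv,z):
    o,d=ray(p,uv); return o+d*((z-o[2])/d[:,2])[:,None]
def cloud(p,d,uv):
    o,r=ray(p,uv); uv=np.array(uv).astype(int).reshape(-1,2)
    return o+r*d[uv[:,1],uv[:,0]][:,None]
def save(im,n): cv2.imwrite("pics/"+n,cv2.cvtColor(np.ascontiguousarray(im),cv2.COLOR_RGB2BGR))
E
python3 - <<'E'
from h import *
for n in("scene","side"):
    im,d,p=grab(n); save(im,n+"1.png"); np.savez(n+"1.npz",im=im,d=d)
    print(n,{k:np.round(v,3).tolist() for k,v in p.items()})
print(env.tcp_to_tips); print(sensors.get_obs())
E
```

```text
scene {'fov_y': 43.185, 'cx': 319.034, 'cy': 205.356, 'k1': -0.096, 'R': [[0.429, -0.903, 0.014], [-0.763, -0.371, -0.53], [0.484, 0.216, -0.848]], 't': [-0.279, 0.415, 1.303]}
side {'fov_y': 55.913, 'cx': 324.501, 'cy': 201.011, 'k1': 0.01, 'R': [[0.271, -0.962, -0.009], [-0.801, -0.221, -0.556], [0.533, 0.158, -0.831]], 't': [-0.205, 0.42, 1.15]}
0.022
{'time_s': 0.1, 'joint_pos': array([ 5.93052304e-01,  3.42662799e-01,  1.52491571e+00, -2.69445365e-07,
        1.27537280e+00, -1.45990726e-01]), 'dq': array([-0.00070773, -0.00235953, -0.00344577, -0.00318006, -0.00147275,
       -0.002734  ]), 'tau': array([ 1.05944986e-03, -4.34445977e+01, -2.46490288e+01, -1.78249807e-04,
        4.69316816e-03,  4.29679767e-05]), 'tcp_pos': array([0.38771814, 0.35344896, 0.22339241]), 'ee_rot': array([[-6.73580858e-01,  7.39112684e-01, -1.12650523e-03],
       [ 7.39113516e-01,  6.73580458e-01, -7.59558906e-04],
       [ 1.97392285e-04, -1.34423958e-03, -9.99999077e-01]]), 'force': array([0.70224312, 0.06193164, 0.42831373]), 'wrist_torque': array([ 0.00407784, -0.01362998,  0.01010513]), 'gripper_force': 0.0, 'finger_gap': 0.9975127701616965}
```

View pics/scene1.png

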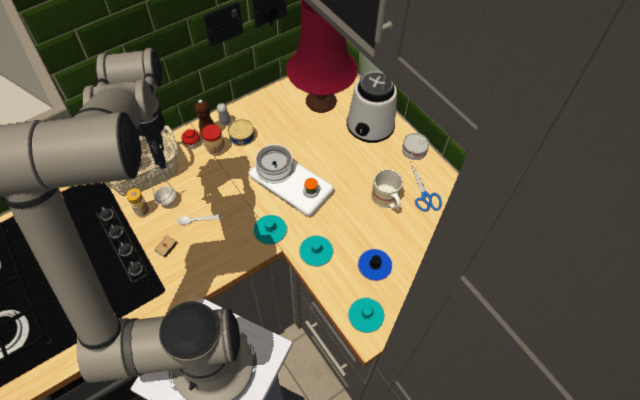

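View pics/side1.png

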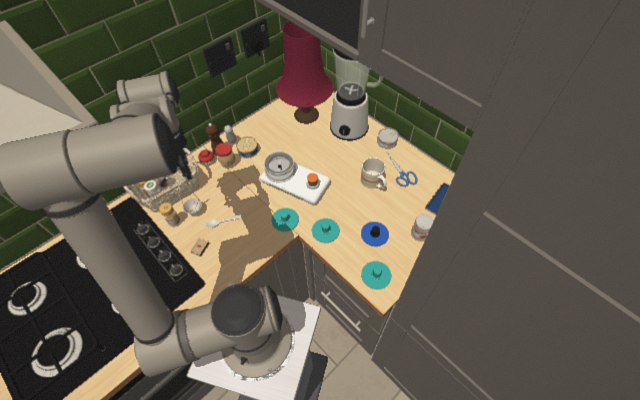

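Scene picture: candidates for the cover are a blue disc with black knob (375,264) and teal discs with teal knobs at (270,230), (316,250) and (366,315). I choose the blue one by its colours. The orange button is at (311,186), the bowl at (274,162) and the mug at (388,190). The side view shows the same, plus a jar at (424,228).

```bash
python3 - <<'E'
from h import *
crops=[]
for n,box in(("scene",(225,130,420,300)),("side",(240,130,440,260))):
    f=np.load(n+"1.npz"); im,d=f["im"],f["d"]; p=viewer.camera_params(n)
    hsv=cv2.cvtColor(im,cv2.COLOR_RGB2HSV)
    def big(m,c,r):
        mm=np.zeros(m.shape,np.uint8); cv2.circle(mm,c,r,1,-1)
        m=(m.astype(np.uint8))&mm
        ys,xs=np.nonzero(m); return np.c_[xs,ys]
    S=n=="scene"
    H,s,V=[hsv[...,i].astype(int) for i in range(3)]
    blue=big((H>108)&(H<130)&(s>150)&(V>60),(375,264) if S else (375,234),26)
    e=cv2.fitEllipse(cv2.convexHull(blue.astype(np.int32))); print(n,"cover ell",np.round(e[0],1),np.round(e[1],1),onplane(p,e[0],0.005).round(4))
    kn=big(V<40,(375,262) if S else (375,231),9); c=kn.mean(0)
    print(" knob px",len(kn),c.round(1),onplane(p,c,0.025).round(4))
    org=big((H<14)&(s>170)&(V>120),(311,186) if S else (312,180),16)
    P=cloud(p,d,org); top=P[:,2]>0.083
    print(" button",len(org),onplane(p,org[top].mean(0),0.086).round(4),np.median(P[:,2]),P[:,2].max())
    # cloud of the area
    g=np.stack(np.meshgrid(np.arange(box[0],box[2]),np.arange(box[1],box[3])),-1).reshape(-1,2)
    P=cloud(p,d,g)
    b=onplane(p,org.mean(0),0.082)[0]
    r=np.hypot(*(P[:,:2]-b[:2]).T)
    w=(abs(P[:,2]-0.04)<0.005)&(r<0.25)
    hs=hsv[g[:,1],g[:,0]]; w&=(hs[:,1]<60)&(hs[:,2]>150)
    Q=P[w][:,:2].astype(np.float32); print(" base",w.sum(),cv2.minAreaRect(Q))
    w=(abs(P[:,2]-0.09)<0.004)&(r>0.1)&(r<0.22)
    Q=P[w][:,:2].astype(np.float32)
    print(" rim",w.sum(),cv2.minEnclosingCircle(Q),Q.mean(0))
    crops.append(cv2.resize(im[box[1]:box[3],box[0]:box[2]],None,fx=3,fy=3,interpolation=2))
save(crops[0],"crop1.png")
E
```

```text
scene cover ell [374.7 264.3] [29.7 32.7] [[ 0.4496 -0.2732  0.005 ]]
 knob px 94 [375.1 262.1] [[ 0.4468 -0.2733  0.025 ]]
 button 113 [[ 0.5733 -0.0072  0.086 ]] 0.08597560838795149 0.09345435666909219
 base 1307 ((0.5967040657997131, -0.01421549916267395), (0.18379899859428406, 0.4252183437347412), 10.479334831237793)
 rim 190 ((0.6180442571640015, -0.012211062014102936), 0.20525912940502167) [0.6170588  0.08890615]
side cover ell [374.5 233.6] [22.5 26.5] [[ 0.4508 -0.2712  0.005 ]]
 knob px 52 [374.9 231.7] [[ 0.4474 -0.2712  0.025 ]]
 button 67 [[ 0.5732 -0.0059  0.086 ]] 0.08576220097743614 0.0913446758730252
 base 841 ((0.5971824526786804, -0.009402409195899963), (0.18338875472545624, 0.42933565378189087), 9.52553653717041)
 rim 164 ((0.6239217519760132, -0.011162497103214264), 0.20416267216205597) [0.6231238  0.10445938]
```

View pics/crop1.png

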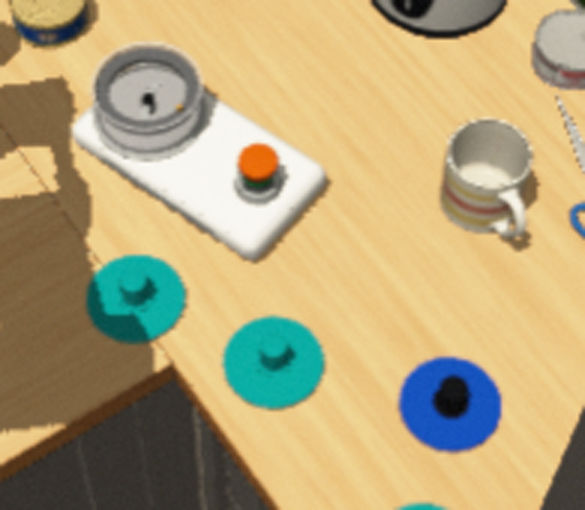

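Crop: the blue disc with the black knob, at crop (451,402), is the cover. The bowl is at (148,90) and the orange cap at (258,162). Next: bowl centre and side clearance.

```bash
python3 - <<'E'
from h import *
for n,c in(("scene",(274,158)),("side",(279,162))):
    f=np.load(n+"1.npz"); im,d=f["im"],f["d"]; p=viewer.camera_params(n)
    g=np.stack(np.meshgrid(np.arange(c[0]-25,c[0]+26),np.arange(c[1]-22,c[1]+25)),-1).reshape(-1,2)
    P=cloud(p,d,g); w=(abs(P[:,2]-0.09)<0.004)
    Q=P[w]; Q=Q[np.hypot(*(Q[:,:2]-np.median(Q[:,:2],0)).T)<0.075]
    A=np.c_[2*Q[:,:2],np.ones(len(Q))]; s=np.linalg.lstsq(A,(Q[:,:2]**2).sum(1),rcond=None)[0]
    print(n,len(Q),"rim",s[:2].round(4),np.sqrt(s[2]+s[0]**2+s[1]**2).round(4))
    g=np.stack(np.meshgrid(np.arange(0,640,3),np.arange(0,400,3)),-1).reshape(-1,2)
    P=cloud(p,d,g); ok=d[g[:,1],g[:,0]]>0
    w=ok&(P[:,2]>0.03)&(P[:,2]<0.7)&(abs(P[:,0]-0.45)<0.2)&(P[:,1]<-0.2)
    for lo in np.arange(0.03,.7,.1):
        q=P[w&(P[:,2]>=lo)&(P[:,2]<lo+.1)]
        print(round(lo,2),len(q),q.min(0).round(2) if len(q) else"",q.max(0).round(2) if len(q) else"")
E
```

```text
scene 183 rim [0.606  0.1339] 0.0539
0.03 41 [ 0.29 -0.32  0.03] [ 0.65 -0.2   0.09]
0.13 0  
0.23 0  
0.33 0  
0.43 0  
0.53 212 [ 0.47 -0.39  0.57] [ 0.58 -0.2   0.63]
0.63 338 [ 0.47 -0.39  0.63] [ 0.59 -0.2   0.7 ]
side 148 rim [0.6071 0.1364] 0.0533
0.03 65 [ 0.29 -0.45  0.03] [ 0.65 -0.2   0.09]
0.13 0  
0.23 0  
0.33 0  
0.43 0  
0.53 238 [ 0.44 -0.44  0.57] [ 0.58 -0.2   0.63]
0.63 392 [ 0.44 -0.44  0.63] [ 0.59 -0.2   0.7 ]
```

```bash
python3 -m creep '[-0.042,-0.0314,0,0,0, -0.042,-0.0314,0,0,0, -0.042,-0.0314,0,0,0, -0.042,-0.0314,0,0,0, -0.042,-0.0314,0,0,0, -0.042,-0.0314,0,0,0, -0.042,-0.0314,0,0,0, -0.042,-0.0314,0,0,0]'
```

```text
time_s: 1.1
tcp_pos: [0.4285, -0.0656, 0.2239]
ee_rot: [[-0.673, 0.739, -0.0], [0.739, 0.673, 0.0], [0.0, 0.0, -1.0]]
force: [-0.3, 0.5, 0.7]
finger_gap: 1.0
gripper_force: 0.0
```

```bash
python3 -m creep '[-0.0415,-0.0312,0,0,0, -0.0415,-0.0312,0,0,0, -0.0415,-0.0312,0,0,0, -0.0412,-0.0310,0,0,0, 0,0,0.04,0,0, 0,0,0.03,0,0, 0,0,0,0,0]'; python3 - <<'E'
from h import *
im,d,p=grab("wrist"); save(im,"w1.png"); np.savez("w1.npz",im=im,d=d)
hsv=cv2.cvtColor(im,cv2.COLOR_RGB2HSV).astype(int)
m=((hsv[...,0]>108)&(hsv[...,0]<130)&(hsv[...,1]>150)&(hsv[...,2]>60)).astype(np.uint8)
n,l,s,c=cv2.connectedComponentsWithStats(m); i=1+s[1:,4].argmax(); print(s[i],c[i])
q=np.argwhere(l==i)[:,::-1]; hull=cv2.convexHull(np.ascontiguousarray(q).astype(np.int32)); P=onplane(p,hull.reshape(-1,2),0.007)
print("cover",cv2.minEnclosingCircle(P[:,:2].astype(np.float32)))
o=np.array(sensors.get_obs()["tcp_pos"]); print(o)
uv=np.argwhere(d>0)[:,::-1]; P=cloud(p,d,uv); w=(P[:,2]>0.036)&(P[:,2]<0.046)&(np.hypot(*(P[:,:2]-o[:2]).T)<0.04)
print("knob",w.sum(), cv2.minEnclosingCircle(P[w][:,:2].astype(np.float32)) if w.any() else "")
E
```

```text
time_s: 1.98
tcp_pos: [0.4468, -0.2694, 0.1518]
ee_rot: [[-0.673, 0.739, -0.004], [0.739, 0.673, 0.004], [0.006, -0.001, -1.0]]
force: [0.8, -0.7, 0.2]
finger_gap: 1.003
gripper_force: 0.0
[ 262  132   73  107 2502] [294.31894484 180.69704237]
cover ((0.45291146636009216, -0.27121031284332275), 0.04854557290673256)
[ 0.44785301 -0.27003377  0.15357385]
knob 872 ((0.4532434046268463, -0.271355003118515), 0.013425318524241447)
```

View pics/w1.png

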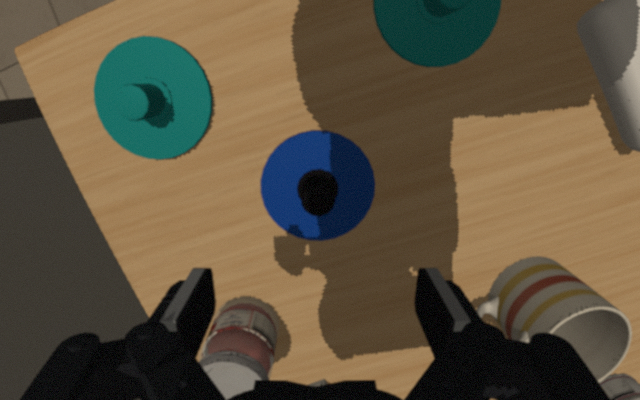

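The wrist view shows the blue cover at (318,186) with its black knob, the jar at (240,345) and the mug at (560,310), both well clear of the fingers' descent. The knob is at (0.453, -0.271).

```bash
python3 -m creep '[-0.0047,0.0032,0.03,0,0, 0,0,0.04,0,0, 0,0,0.03,0,0, 0,0,0.0165,0,0, 0,0,0,0,0, 0,0,0,0,0.9, 0,0,0,0,0.9, 0,0,0,0,0.9, 0,0,0,0,0.9]' 90
```

```text
time_s: 3.15
tcp_pos: [0.4539, -0.2717, 0.0378]
ee_rot: [[-0.674, 0.739, 0.001], [0.739, 0.674, -0.0], [-0.001, 0.0, -1.0]]
force: [-0.3, 0.3, 0.8]
finger_gap: 0.144
gripper_force: 0.0
```

```bash
python3 - <<'E'
from h import *
im,d,p=grab("wrist"); save(im,"w2.png"); o=sensors.get_obs(); print(o["finger_gap"],o["gripper_force"],o["force"])
E
```

```text
0.09838530869811864 0.0 [-0.45505109 -1.02735152 -0.11039961]
```

View pics/w2.png

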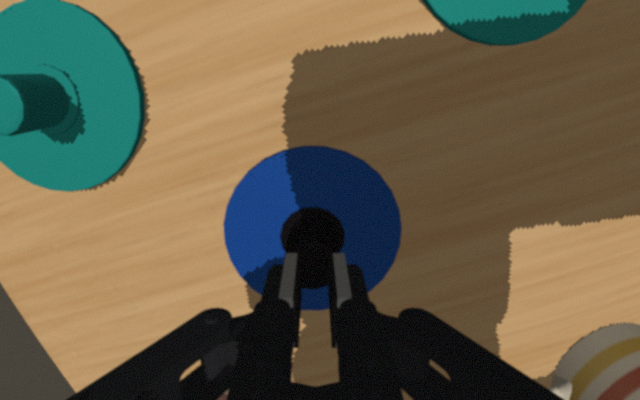

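The wrist view shows the knob top at (313,235), with the pads closed at (290,280) and (342,280): they missed the knob. I'll check with depth.

```bash
python3 - <<'E'
from h import *
o=sensors.get_obs(); im,d,p=grab("wrist"); R=np.array(p["R"]);t=np.array(p["t"])
Rt=np.array(o["ee_rot"]);tp=np.array(o["tcp_pos"]); print(tp, "cam",-R.T@t)
for uv in [(290,265),(288,290),(342,265),(345,290),(313,220),(313,250),(313,275),(313,290),(270,200),(200,330),(430,100)]:
    P=cloud(p,d,[uv])[0]; print(uv,d[uv[1],uv[0]].round(3),P.round(4),"tool",(Rt.T@(P-tp)).round(4))
for z in(0,.022):
    c=R@(tp+Rt@[0,0,z])+t; print("proj",z,cv2.projectPoints(c.reshape(1,3),np.zeros(3),np.zeros(3),K(p),np.array([p["k1"],0,0,0,0.]))[0].ravel())
E
```

```text
[ 0.45378209 -0.27168439  0.03772406] cam [ 0.398722   -0.20894432  0.18695697]
(290, 265) 0.144 [ 0.4396 -0.2686  0.0596] tool [ 0.0118 -0.0084 -0.0219]
(288, 290) 0.128 [ 0.4402 -0.2688  0.0768] tool [ 0.0113 -0.008  -0.0391]
(342, 265) 0.152 [ 0.4584 -0.2571  0.0521] tool [ 0.0076  0.0132 -0.0144]
(345, 290) 0.127 [ 0.4553 -0.2549  0.0769] tool [ 0.0114  0.0125 -0.0392]
(313, 220) 0.185 [ 0.4451 -0.2612  0.0157] tool [0.0136 0.0006 0.022 ]
(313, 250) 0.164 [ 0.4487 -0.265   0.0394] tool [ 0.0083  0.0008 -0.0017]
(313, 275) 0.166 [ 0.4568 -0.2738  0.0415] tool [-0.0036  0.0008 -0.0038]
(313, 290) 0.21 [ 0.478  -0.2974  0.0056] tool [-0.0353  0.0006  0.0321]
(270, 200) 0.191 [ 0.4228 -0.2711  0.0065] tool [ 0.0213 -0.0225  0.0312]
(200, 330) 0.105 [ 0.4213 -0.2851  0.0999] tool [ 0.0119 -0.033  -0.0622]
(430, 100) 0.182 [ 0.4497 -0.1763 -0.0021] tool [0.0733 0.0612 0.0398]
proj 0 [311.41887144 264.17255814]
proj 0.022 [311.81245279 243.70046195]
```

```bash
python3 -m creep '[0,0,0,0,1, 0,0,0,0,1, 0,0,0,0,1]' 90; python3 - <<'E'
from h import *
o=sensors.get_obs(); im,d,p=grab("wrist"); Rt=np.array(o["ee_rot"]);tp=np.array(o["tcp_pos"])
print(o["finger_gap"],o["gripper_force"])
uv=np.argwhere((d>0))[:,::-1]; Q=(cloud(p,d,uv)-tp)@Rt
w=(abs(Q[:,0])<.025)&(abs(Q[:,1])<.05)
for z in np.arange(-.06,.03,.006):
    q=Q[w&(Q[:,2]>=z)&(Q[:,2]<z+.006)]
    if len(q): print(z.round(3),len(q),"x",np.percentile(q[:,0],[2,98]).round(3),"y hist",np.histogram(q[:,1],np.arange(-.05,.051,.01))[0])
for c in("side",):
    im,d,p=grab(c); save(cv2.resize(im[170:300,300:460],None,fx=4,fy=4,interpolation=2),"s2.png")
E
```

```text
time_s: 3.62
tcp_pos: [0.4537, -0.2716, 0.0375]
ee_rot: [[-0.674, 0.739, 0.0], [0.739, 0.674, 0.0], [0.0, 0.0, -1.0]]
force: [-0.0, 0.4, -0.2]
finger_gap: -0.002
gripper_force: 0.0
-0.002092334494044035 0.0
-0.06 2976 x [-0.008  0.014] y hist [  0 143 382 369 589 460 330 465 238   0]
-0.054 1451 x [-0.004  0.014] y hist [  0   0  84 247 393 308 261 141  17   0]
-0.048 899 x [-0.009  0.013] y hist [  0   0   0  13 219 622  45   0   0   0]
-0.042 502 x [0.007 0.012] y hist [  0   0   0  37 183 222  60   0   0   0]
-0.036 624 x [0.007 0.012] y hist [  0   0   0  50 226 225 123   0   0   0]
-0.03 542 x [0.007 0.012] y hist [  0   0   0  45 191 199 107   0   0   0]
-0.024 488 x [0.007 0.012] y hist [  0   0   0  41 177 179  91   0   0   0]
-0.018 377 x [0.007 0.012] y hist [  0   0   0  18 150 148  61   0   0   0]
-0.012 49 x [0.011 0.012] y hist [ 0  0  0  0 21 28  0  0  0  0]
-0.006 750 x [0.002 0.013] y hist [  0   0   0  76 339 271  64   0   0   0]
-0.0 300 x [0.003 0.014] y hist [  0   0   0  26 121 120  33   0   0   0]
0.006 239 x [0.004 0.014] y hist [ 0  0  0 23 97 97 22  0  0  0]
0.012 218 x [0.004 0.014] y hist [ 0  0  0 20 84 91 23  0  0  0]
0.018 220 x [0.003 0.014] y hist [ 0  0  0 20 88 91 21  0  0  0]
0.024 1233 x [-0.02   0.022] y hist [ 30  61  40 271 214 235 265  41  53  23]
```

View pics/s2.png

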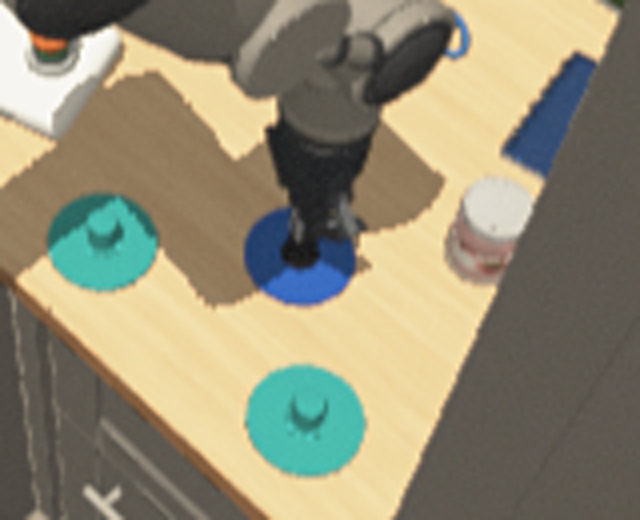

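The depth shows the shut fingertips end about 12 mm *behind* the reported TCP, not 22 mm ahead of it, so they closed just above the knob top. The side view agrees, with the gripper standing over the knob at crop (303,255). I'll open, go lower with the force watched, then grip.

```bash
python3 -m creep '[0,0,0,0,0, 0,0,0,0,0, 0,0,0,0,0, 0,0,0,0,0, 0,0,0.01,0,0, 0,0,0.01,0,0, 0,0,0.008,0,0, 0,0,0,0,0]'
```

```text
time_s: 4.72
tcp_pos: [0.4532, -0.2712, 0.0085]
ee_rot: [[-0.674, 0.739, -0.001], [0.739, 0.674, 0.001], [0.002, -0.0, -1.0]]
force: [-1.4, -0.4, -1.3]
finger_gap: 1.001
gripper_force: 0.0
```

```bash
python3 -m creep '[0,0,0.005,0,0, 0,0,0,0,1, 0,0,0,0,1, 0,0,0,0,1, 0,0,0,0,1, 0,0,0,0,1]' 90
```

```text
time_s: 5.48
tcp_pos: [0.454, -0.2718, 0.0051]
ee_rot: [[-0.674, 0.739, 0.001], [0.739, 0.674, -0.001], [-0.001, 0.0, -1.0]]
force: [-0.9, 1.1, 5.6]
finger_gap: 0.288
gripper_force: 88.1
```

```bash
python3 -m creep '[0,0,-0.02,0,1, 0,0,-0.05,0,1, 0,0,-0.06,0,1, 0,0,-0.06,0,1, 0.0098,0.0483,0,0,1, 0.0098,0.0483,0,0,1, 0.0098,0.0483,0,0,1, 0.0098,0.0483,0,0,1]'; python3 -m creep '[0.0098,0.0483,0,0,1, 0.0098,0.0483,0,0,1, 0.0098,0.0483,0,0,1, 0.0098,0.0483,0,0,1, 0,0,0,0,1, 0,0,0,0,1]'
python3 - <<'E'
from h import *
o=sensors.get_obs(); im,d,p=grab("wrist"); save(im,"w3.png"); np.savez("w3.npz",im=im,d=d)
Rt=np.array(o["ee_rot"]);tp=np.array(o["tcp_pos"]); print(tp,o["finger_gap"],o["gripper_force"])
uv=np.argwhere(d>0)[:,::-1]; P=cloud(p,d,uv)
def fit(Q):
    A=np.c_[2*Q[:,:2],np.ones(len(Q))]; s=np.linalg.lstsq(A,(Q[:,:2]**2).sum(1),rcond=None)[0]
    return len(Q),s[:2].round(4),np.sqrt(s[2]+s[0]**2+s[1]**2).round(4)
r=np.hypot(*(P[:,:2]-[.6065,.135]).T)
print("rim",fit(P[(abs(P[:,2]-.09)<.002)&(r<.07)]))
print("wall",fit(P[(P[:,2]>.05)&(P[:,2]<.08)&(r<.07)&(r>.045)]))
r=np.hypot(*(P[:,:2]-[.573,-.0065]).T); q=P[(abs(P[:,2]-.086)<.003)&(r<.035)]
print("btn",fit(q),q[:,:2].mean(0),P[:,2][abs(P[:,2])<.01].mean())
# held cover
hsv=cv2.cvtColor(im,cv2.COLOR_RGB2HSV).astype(int)[uv[:,1],uv[:,0]]
m=(hsv[:,0]>108)&(hsv[:,0]<130)&(hsv[:,1]>150)&(P[:,2]>tp[2]-.05)
Q=((P[m]-tp)@Rt); print("cover tool",m.sum(),Q.min(0).round(4),Q.max(0).round(4))
if m.sum()>50:
    A=np.c_[Q[:,:2],np.ones(len(Q))]; print("plane",np.linalg.lstsq(A,Q[:,2],rcond=None)[0].round(4))
E
```

```text
time_s: 6.48
tcp_pos: [0.5706, -0.1111, 0.194]
ee_rot: [[-0.673, 0.739, -0.001], [0.739, 0.673, 0.0], [0.001, -0.0, -1.0]]
force: [1.3, 0.0, -2.3]
finger_gap: 0.288
gripper_force: 88.8
time_s: 7.22
tcp_pos: [0.6859, 0.0464, 0.1935]
ee_rot: [[-0.674, 0.739, -0.002], [0.739, 0.674, -0.0], [0.001, -0.002, -1.0]]
force: [1.1, -0.6, -1.9]
finger_gap: 0.287
gripper_force: 89.1
[0.68592337 0.04641284 0.19346238] 0.28683264002457204 89.08373951911926
rim (1768, array([0.6103, 0.1371]), np.float64(0.0552))
wall (3, array([0.6392, 0.1344]), np.float64(0.0455))
btn (2278, array([ 0.5798, -0.0037]), np.float64(0.0144)) [ 0.57974149 -0.00333379] -0.00017052462938100624
cover tool 10557 [-0.0483 -0.0564 -0.0917] [0.05   0.0568 0.0017]
plane [ 0.0681  0.0258 -0.0057]
```

View pics/w3.png

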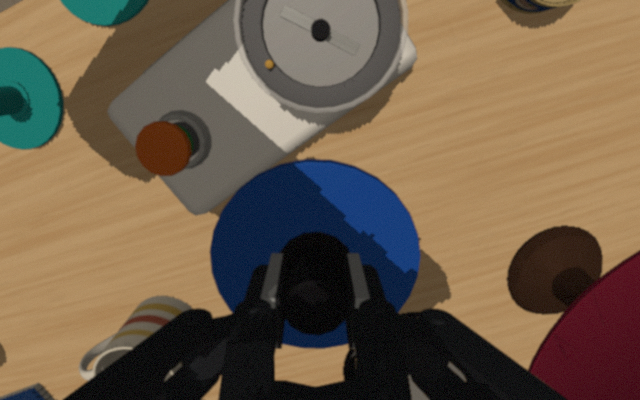

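The wrist view shows the cover held at (315,250), the bowl at (320,30) with the brass pin at (269,64), and the button at (165,147). Next: the cover's pose in the tool.

```bash
python3 - <<'E'
from h import *
o=sensors.get_obs(); f=np.load("w3.npz"); im,d=f["im"],f["d"]; p=viewer.camera_params("wrist")
Rt=np.array(o["ee_rot"]);tp=np.array(o["tcp_pos"])
hsv=cv2.cvtColor(im,cv2.COLOR_RGB2HSV).astype(int)
m=((hsv[...,0]>108)&(hsv[...,0]<130)&(hsv[...,1]>120)&(d>.1)&(d<.3)).astype(np.uint8)
n,l,s,c=cv2.connectedComponentsWithStats(m); uv=np.argwhere(l==1+s[1:,4].argmax())[:,::-1]
Q=(cloud(p,d,uv)-tp)@Rt; z=np.median(Q[:,2])
for _ in range(5):
    k=abs(Q[:,2]-z)<.0025; A=np.c_[Q[:,:2],np.ones(len(Q))]; c=np.linalg.lstsq(A[k],Q[k,2],rcond=None)[0]; z=A@c
print("plane",c.round(4),k.sum(),len(k))
q=Q[k]; hull=cv2.convexHull(q[:,:2].astype(np.float32)); print("circ",cv2.minEnclosingCircle(hull))
# bowl rim outer contour fit in tool frame
uv=np.argwhere(d>0)[:,::-1]; P=cloud(p,d,uv); r=np.hypot(*(P[:,:2]-[.6103,.1371]).T)
w=(abs(P[:,2]-.083)<.003)&(r<.058); print("ledge z",np.median(P[w,2]))
w=(abs(P[:,2]-.09)<.002)&(r<.065)
from scipy.optimize import least_squares
h=cv2.convexHull(P[w][:,:2].astype(np.float32)).reshape(-1,2)
s=least_squares(lambda v:np.hypot(*(h-v).T)-.058,[.61,.137],loss="soft_l1",f_scale=.001); print("rim",s.x,len(h)); 
D=np.array([*s.x,tp[2]])-tp; print("to bowl in tool",(Rt.T@D).round(4))
E
```

```text
plane [ 0.0038  0.0009 -0.0013] 9331 9453
circ ((0.0008171118679456413, 0.0017615783726796508), 0.049548737704753876)
ledge z 0.08270610962959157
rim [0.60974669 0.13687357] 46
to bowl in tool [1.186e-01 5.000e-03 1.000e-04]
```

```bash
python3 -m creep '[0.04,0.001,0,0,1, 0.04,0.001,0,0,1, 0.0378,0.0012,0,0,1, 0,0,0.04,0,1, 0,0,0.03,0,1, 0,0,0.0185,0,1, 0,0,0,0,1, 0,0,0,0,1]' 110
python3 - <<'E'
from h import *
o=sensors.get_obs(); im,d,p=grab("wrist"); save(im,"w4.png")
Rt=np.array(o["ee_rot"]);tp=np.array(o["tcp_pos"]); print(tp,"off tool",(Rt.T@(np.array([.60975,.13687,0.])-tp)).round(4))
uv=np.argwhere(d>0)[:,::-1]; Q=(cloud(p,d,uv)-tp)@Rt; z=tp[2]-Q[:,2]
from scipy.optimize import least_squares
r=np.hypot(Q[:,0],Q[:,1]); w=(abs(z-.09)<.0025)&(r<.07)&(r>.045)
h=cv2.convexHull(Q[w][:,:2].astype(np.float32)).reshape(-1,2)
s=least_squares(lambda v:np.hypot(*(h-v).T)-.058,[0,0.],loss="soft_l1",f_scale=.001); print("rim in tool",s.x.round(4),w.sum(),Q[w].min(0),Q[w].max(0))
E
```

```text
time_s: 8.28
tcp_pos: [0.6101, 0.1351, 0.1073]
ee_rot: [[-0.673, 0.74, 0.002], [0.74, 0.673, 0.0], [-0.001, 0.001, -1.0]]
force: [0.6, 0.9, -1.9]
finger_gap: 0.286
gripper_force: 108.2
[0.61013595 0.13507324 0.1072998 ] off tool [0.0017 0.0008 0.1073]
rim in tool [0.0014 0.0015] 2920 [-0.01113809 -0.05604256  0.01576835] [0.05940563 0.05909822 0.01979867]
```

View pics/w4.png

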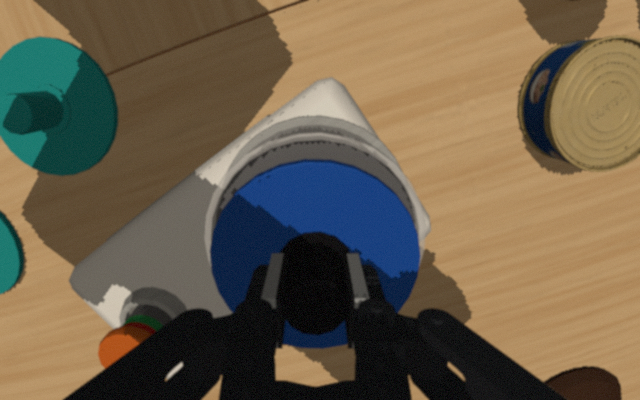

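The wrist view shows the cover at (315,250) concentric above the bowl rim, the two agreeing to within 1 mm. Lowering.

```bash
python3 -m creep '[0.0005,0,0.008,0,1, 0,0,0.005,0,1, 0,0,0.003,0,1, 0,0,0.002,0,1, 0,0,0,0,1]'
```

```text
time_s: 8.95
tcp_pos: [0.6092, 0.1362, 0.0882]
ee_rot: [[-0.674, 0.739, 0.0], [0.739, 0.674, 0.0], [-0.0, 0.0, -1.0]]
force: [-1.2, -0.6, 2.2]
finger_gap: 0.286
gripper_force: 109.6
```

```bash
python3 -m creep '[0,0,0.002,0,1, 0,0,0.001,0,1, 0,0,0,0,1]'
```

```text
time_s: 9.32
tcp_pos: [0.6093, 0.1362, 0.0881]
ee_rot: [[-0.674, 0.739, 0.002], [0.739, 0.674, -0.0], [-0.001, 0.001, -1.0]]
force: [-8.8, -1.0, 19.2]
finger_gap: 0.283
gripper_force: 111.3
```

```bash
python3 -m creep '[0,0,0.001,0,1, 0,0,0,0,1, 0,0,0,0,1]'; python3 -m creep '[0,0,-0.002,0,1, 0,0,-0.001,0,0, 0,0,0,0,0, 0,0,0,0,0, 0,0,0,0,0, 0,0,-0.04,0,0, 0,0,-0.05,0,0, 0,0,0,0,0]'
python3 - <<'E'
from h import *
o=sensors.get_obs(); im,d,p=grab("wrist"); save(im,"w5.png"); print(o["tcp_pos"],o["force"])
hsv=cv2.cvtColor(im,cv2.COLOR_RGB2HSV).astype(int); uv=np.argwhere(d>0)[:,::-1]; P=cloud(p,d,uv); H=hsv[uv[:,1],uv[:,0]]
m=(H[:,0]>108)&(H[:,0]<130)&(H[:,1]>120)&(abs(P[:,2]-.09)<.012)&(np.hypot(*(P[:,:2]-[.61,.137]).T)<.06)
Q=P[m]; A=np.c_[Q[:,:2]-[.61,.137],np.ones(len(Q))]; c=np.linalg.lstsq(A,Q[:,2],rcond=None)[0]
k=abs(A@c-Q[:,2])<.002; c=np.linalg.lstsq(A[k],Q[k,2],rcond=None)[0]; print("top plane",c.round(4),k.sum(),cv2.minEnclosingCircle(Q[k,:2].astype(np.float32)))
r=np.hypot(*(P[:,:2]-[.61,.137]).T); w=(abs(P[:,2]-.09)<.003)&(r>.053)&(r<.06); print("rim z",np.median(P[w,2]),w.sum())
r=np.hypot(*(P[:,:2]-[.5797,-.0035]).T); q=P[(abs(P[:,2]-.086)<.003)&(r<.04)]; print("btn",len(q),q.mean(0) if len(q) else "", cv2.minEnclosingCircle(q[:,:2].astype(np.float32)) if len(q) else "")
E
```

```text
time_s: 9.7
tcp_pos: [0.6094, 0.1362, 0.0881]
ee_rot: [[-0.674, 0.739, 0.002], [0.739, 0.674, -0.0], [-0.002, 0.002, -1.0]]
force: [-10.9, -2.0, 25.8]
finger_gap: 0.284
gripper_force: 112.0
time_s: 10.7
tcp_pos: [0.6116, 0.1365, 0.1816]
ee_rot: [[-0.674, 0.739, 0.009], [0.739, 0.674, 0.001], [-0.005, 0.007, -1.0]]
force: [-0.6, -0.1, -0.4]
finger_gap: 0.995
gripper_force: 0.0
[0.61161247 0.13645596 0.18160429] [-0.57881899 -0.0929824  -0.41083854]
top plane [-0.0013 -0.0013  0.0894] 6496 ((0.6103543639183044, 0.1372651755809784), 0.04982966184616089)
rim z 0.08914207011387787 2677
btn 816 [ 0.57045868 -0.00251865  0.08536447] ((0.5772484540939331, -0.00376554811373353), 0.020517509430646896)
```

The cover is level and home: its top is at 0.0894, flush with the rim, and centred. Now the button, with shut fingers.

```bash
python3 -m creep '[-0.0275,-0.0393,0,0,1, -0.0275,-0.0393,0,0,1, -0.0275,-0.0393,0,0,1, 0,0,0.04,0,1, 0,0,0.04,0,1, 0,0,0,0,1, 0,0,0,0,1]' 40
python3 - <<'E'
from h import *
o=sensors.get_obs(); im,d,p=grab("wrist"); Rt=np.array(o["ee_rot"]);tp=np.array(o["tcp_pos"]); print(tp,o["finger_gap"],o["force"])
uv=np.argwhere(d>0)[:,::-1]; P=cloud(p,d,uv); Q=(P-tp)@Rt; hsv=cv2.cvtColor(im,cv2.COLOR_RGB2HSV).astype(int)[uv[:,1],uv[:,0]]
m=(hsv[:,0]<16)&(hsv[:,1]>150)&(P[:,2]>.083)&(P[:,2]<.089)&(np.hypot(Q[:,0],Q[:,1])<.04)
print("cap tool",m.sum(),cv2.minEnclosingCircle(Q[m][:,:2].astype(np.float32)),P[m,2].mean())
w=(abs(Q[:,0])<.02)&(abs(Q[:,1])<.02)&(Q[:,2]>-.04)&~m&(P[:,2]>.09); print("tips z world",np.sort(P[w,2])[:50:10])
E
```

```text
time_s: 11.62
tcp_pos: [0.5781, -0.0041, 0.0976]
ee_rot: [[-0.674, 0.739, 0.001], [0.739, 0.674, -0.0], [-0.0, 0.0, -1.0]]
force: [-0.5, -0.1, -0.3]
finger_gap: -0.003
gripper_force: 0.0
[ 0.57808257 -0.00414435  0.09760177] -0.002624259326345545 [-0.50404046 -0.12722587 -0.25504125]
cap tool 2982 ((0.00038669983041472733, 0.0007115521584637463), 0.02035280503332615) 0.08518101098547116
tips z world [0.10721803 0.10814963 0.10870472 0.1090217  0.10929238]
```

```bash
python3 -m creep '[0,0,0.014,0,1, 0,0,0.008,0,1, 0,0,0.002,0,1, 0,0,0,0,1]'
```

```text
time_s: 12.18
tcp_pos: [0.5779, -0.0041, 0.0734]
ee_rot: [[-0.674, 0.739, 0.001], [0.739, 0.674, 0.0], [-0.0, 0.001, -1.0]]
force: [-0.6, 1.1, 4.8]
finger_gap: 0.002
gripper_force: 2.4
```

```bash
python3 -m creep '[0,0,0.003,0,1, 0,0,0.003,0,1, 0,0,0.003,0,1, 0,0,0,0,1, 0,0,0,0,1]'
python3 - <<'E'
from h import *
o=sensors.get_obs(); print(o["tcp_pos"],o["force"])
im,d,p=grab("wrist")
uv=np.argwhere(d>0)[:,::-1]; P=cloud(p,d,uv); hsv=cv2.cvtColor(im,cv2.COLOR_RGB2HSV).astype(int)[uv[:,1],uv[:,0]]
m=(hsv[:,0]<16)&(hsv[:,1]>150)&(P[:,2]>.055)&(P[:,2]<.09)&(np.hypot(*(P[:,:2]-[.578,-.004]).T)<.025)
print("cap z",m.sum(),np.percentile(P[m,2],[5,25,50,75,90]).round(4))
hist=[sensors.get_obs()["force"][2] for _ in range(3)]; print(hist)
im,d,p=grab("scene"); save(cv2.resize(im[140:220,240:360],None,fx=6,fy=6,interpolation=2),"s6.png")
E
```

```text
time_s: 12.8
tcp_pos: [0.578, -0.0041, 0.065]
ee_rot: [[-0.674, 0.739, 0.001], [0.739, 0.674, 0.0], [-0.001, 0.001, -1.0]]
force: [-2.0, 0.8, 7.6]
finger_gap: 0.001
gripper_force: 3.9
[ 0.57797509 -0.00413037  0.06495557] [-1.97179423  0.82261436  7.58964635]
cap z 2702 [0.0677 0.0706 0.0713 0.0718 0.0722]
[np.float64(7.721343970920923), np.float64(7.721343970920923), np.float64(7.721343970920923)]
```

View pics/s6.png

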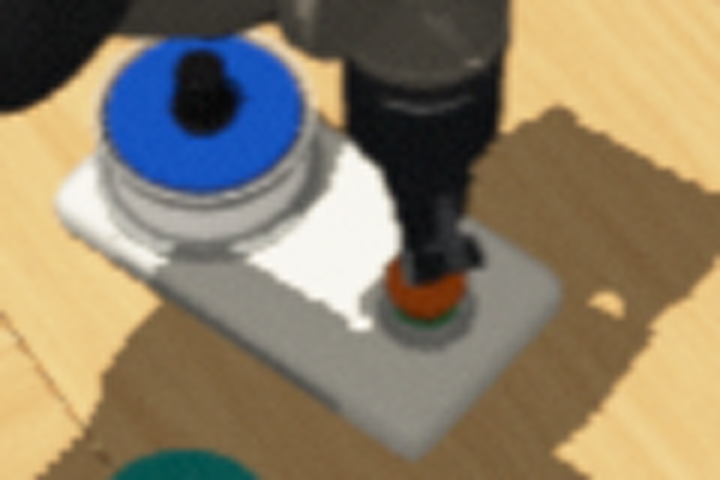

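The scene crop shows the cover flat in the bowl and green stem at the collar edge (428,318). Force 7.7 N and cap height both give about 12–13 mm of travel. Holding.

```bash
Z='[0,0,0,0,1, 0,0,0,0,1, 0,0,0,0,1, 0,0,0,0,1, 0,0,0,0,1, 0,0,0,0,1, 0,0,0,0,1, 0,0,0,0,1, 0,0,0,0,1, 0,0,0,0,1]'; python3 -m creep '[0,0,-0.0005,0,1, 0,0,0,0,1, 0,0,0,0,1, 0,0,0,0,1, 0,0,0,0,1, 0,0,0,0,1, 0,0,0,0,1, 0,0,0,0,1, 0,0,0,0,1, 0,0,0,0,1]'
```

```text
time_s: 14.15
tcp_pos: [0.578, -0.0041, 0.0655]
ee_rot: [[-0.674, 0.739, 0.001], [0.739, 0.674, 0.0], [-0.001, 0.001, -1.0]]
force: [-0.3, 0.7, 8.7]
finger_gap: -0.0
gripper_force: 4.0
```

```bash
python3 -m creep '[0,0,0,0,1, 0,0,0,0,1, 0,0,0,0,1, 0,0,0,0,1, 0,0,0,0,1, 0,0,0,0,1, 0,0,0,0,1, 0,0,0,0,1, 0,0,0,0,1, 0,0,0,0,1]'
```

```text
time_s: 15.4
tcp_pos: [0.578, -0.0041, 0.0655]
ee_rot: [[-0.674, 0.739, 0.001], [0.739, 0.674, 0.0], [-0.001, 0.001, -1.0]]
force: [-0.0, 1.2, 7.9]
finger_gap: -0.001
gripper_force: 4.0
```

```bash
python3 -m creep '[0,0,0,0,1, 0,0,0,0,1, 0,0,0,0,1, 0,0,0,0,1]' && python3 -c 'from cell import ticket; print(ticket.close_job())'
```

```text
time_s: 15.9
tcp_pos: [0.578, -0.0041, 0.0656]
ee_rot: [[-0.674, 0.739, 0.001], [0.739, 0.674, 0.0], [-0.001, 0.001, -1.0]]
force: [-1.2, 0.7, 8.1]
finger_gap: -0.003
gripper_force: 4.0
the job is handed in; nothing more can be done
None
```

The cover measured level and fully home in its seat, and I handed the job in at 15.9 s with the robot still holding the start button in the green band (about 12–13 mm of travel, about 8 N) after roughly 3 s; the hand-in did not report a verdict.

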